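# Stand a balm tube on the light stand and hold its sprung shutter half open

### The arm

A 6-joint arm with a two-finger parallel gripper is mounted at the origin on the work surface. World frame = base frame: x ahead of the robot, y to its left, z up, the work surface at z = 0. Lengths are in m, angles in rad, forces in N, time in s.
With the tool pointing down it reaches from about 0.325 to 0.85 m from the base axis. Payload 4.4 kg.
Tool frame: the origin (TCP) lies on the front face of the gripper's body, between the roots of the fingers; the fingertips stand 97 mm ahead of it and the grasp point (between the pads) lies 78 mm ahead of it (r.hold_point_z is the distance from the TCP to the grasp point, in m); z points along the fingers, y is the line along which they close (so a half turn about z gives the same grasp; the last joint's range is limited). The gripper opens to 94 mm and grips with 3 to 60 N. Pads are 16 mm wide; open, the fingers measure 119 mm over their backs; the gripper's body (75 mm by 177 mm) begins 78 mm behind the grasp point.
Start: joints at [-1.476, 0.207, 1.542, -0, 1.393, -0.15], TCP at [0.139, -0.558, 0.303] pointing down, gripper open.
Joint ranges: [-2.73, 2.73], [-0.86, 2.22], [0.23, 2.46], [-1.11, 4.25], [0.08, 2.63], [-2.82, 2.82]. Speed limits (rad/s): [2.79, 2.79, 3.14, 3.14, 3.14, 3.14].

### API

Orientations are given as a unit quaternion [w, x, y, z].
In Python, from plant import observe, imaging, r gives the robot as it stands.
- The arm moves only by the shell command python3 -m creep 'ROWS'. ROWS is JSON, a list of rows, each an object with "grip": the gripper's target within -1 to 1 (fully open at 1, half-way at 0, shut at -1); "delta_pos": the shift along the tool's x, y, z each as a share of 120 mm, from -1 to 1, a list of three; "turn": the turn about the tool's z as a share of 60 degrees, from -1 to 1. In form: [{"grip": grip, "delta_pos": [x, y, z], "turn": turn}, ...]. A call has 1 to 10 rows; each row shifts and turns the commanded pose from where the row before left it, along the tool's axes as they then stand; what a row does not reach is not made up. A row lasts 1/8 s, in which the tool goes at most 62.5 mm and 10.7 degrees, less where a joint would pass 70% of its speed; a pose out of reach is approached as far as the arm can. A call with a number of a shift or a turn outside -1 to 1 is refused whole. A call with a gripper value outside its range is refused whole. The fingers move at their own pace and stop on an object; the grip force is fixed at half the most. Time passes only in rows, so rows that do not move let the fingers close. It gives the time, the measured TCP pose, the force, the opening and the grip force at its end, in the units of the state.
- observe(): the state, without advancing time (a new reading comes with each control period).
- imaging.read_camera(name): name is "side" or "top" or "wrist"; returns a dict with "color" (400x640x3 uint8, red, green, blue), "fov_y" (degrees; the focal length in pixels is half the picture's height over the tangent of half this angle, whatever the lens; pixels are square), "cx", "cy" (the principal point, pixels), "k1" (the pictures are not rectified: a ray, as slopes to the right and down, at radius r is drawn at 1 + k1 r^2 times it, then the intrinsics apply), "eye" and "rotation" of the camera in the world. Camera axes: x right, y up, looking along -z (the intrinsics and any distortion apply to the point x, -y, -z); pixel columns grow to the right and rows downward; lengths in m; the calibration is good to about 2 mm. A picture is of the moment at which its call begins. There is no depth.
- r.job_done(): hands the job in; it is judged then, once.
The state is a dict: "time": time; "qpos": joint angles; "joint_vel": joint speeds; "joint_efforts": joint torques, N m; "ee_pos": TCP position; "ee_rot": TCP orientation; "contact_force": force on the tool from outside, world axes, zero at the start; "moment": the same for the moment, N m; "finger_gap": finger opening in m; "gripper_force": force on a finger pad.
Only numpy, scipy, OpenCV 4.12 (cv2) and the standard library are available. Lean on these libraries where they do the work, as an engineer would, in place of code of your own. Each camera call takes 0.05 s, during which the arm holds its last target. There are 200 camera calls.

### The job

Take the one open, uncapped balm tube out of the wooden rack, stand it upright and fully home in the bore of the light stand, and let go of it while the stand's shutter is still shut. Then slide the sprung shutter by its tab to half of its travel, never beyond three quarters, and hold it there: it springs shut if let go, so finish while still holding it half open. Leave the capped tubes, the small bottle and the jar where they stand.

Things in the scene. Friction and masses are not known exactly. Their poses are not given: they have to be found in the camera images.
- tube_mid (a point): centre (half-way up) of the open tube: white plastic, 20 mm diameter, 70 mm tall, about 20 g, open mouth at the top, foot chamfered; z is the tube's axis, up. It starts standing 28 mm deep in a bore of the rack, so its top 42 mm show. It may be gripped from above across any diameter, in its upper 40 mm
- rack: fixed wooden rack, 80 x 210 x 40 mm (x, y, z), origin at the centre of its underside; two rows of five 22 mm bores, 28 mm deep, along its y at 40 mm spacing. The three tubes stand in its row at x = -18 mm, in the bores at y = -80, 0 and +80 mm, in any order
- capped_a: capped balm tube in the rack, to be left: white, 20 mm diameter with a 23 mm wide cap, 82 mm tall; origin at the centre of its foot
- capped_b: second capped tube, the same as the first, to be left; origin at the centre of its foot
- station: fixed light stand: grey block 170 x 200 x 50 mm (x, y, z), origin under its centre. On its top: the tube bore at x = -50, y = 0 mm and, at x = +30 mm, a track along y with the shutter: a 50 x 70 mm dark steel plate over a white light window, between two 6 mm high rails; spring case (8 mm high) at the -y end, stop at the +y end. Three black marks beside the track show home, half (the longest) and full, for the pointer on the plate
- bore (a point): centre of the mouth of the light stand's tube bore, on the block's top (50 mm above the table): 22 mm wide, 28 mm deep, closed at the bottom. Axes are those of the stand (z up). The home tube's centre is 7 mm above this point
- shutter_tab (a point): centre of the shutter's upright black tab, 14 mm thick along the slide, 26 mm across it, 42 mm tall, its top 47 mm and this point 26 mm above the stand's top; moves with the shutter. Axes are those of the stand: the shutter opens towards +y. It can be pinched from above across its 14 mm thickness
- shutter (a joint): opening of the shutter in m: 0 shut (home), 0.064 fully open, 0.032 half. A spring pulls it shut with 2.4 N at 0, 7.5 N at half and 12.6 N fully open (160 N/m)
- dropper: small amber bottle, 28 mm wide, 65 mm tall, to be left; origin at the centre of its foot
- jar: white jar, 76 mm wide, 85 mm tall, to be left; origin at the centre of its foot

How it is judged:
On the way, in this order (a step that is already met when the one before it is completed fails the run):
1. the open tube stands fully home in the bore of the light stand, let go, with the shutter still shut (z of tube_mid in the frame of bore between 0.003 and 0.012 m and horizontal distance between tube_mid and bore below 0.006 m and angle between tube_mid's own z axis and vertical below 0.14 rad and contact force between each of the fingers, the arm and open_tube below 0.2 N and value of joint shutter below 0.008 m), for 0.2 s.
2. the shutter is held still at half travel by the robot (value of joint shutter between 0.026 and 0.038 m and velocity of joint shutter between -0.01 and 0.01 m/s and contact force between any of the fingers, the arm and shutter above 3 N), for 0.5 s.
At the end, for the whole second after the job is handed in: The open tube stands in the bore, its centre within 6 mm of the bore's axis and 3 to 12 mm above its mouth (7 mm is home), within 0.14 rad of upright, not touched by the robot; the robot holds the shutter still (under 10 mm/s) at 26 to 38 mm opening, bearing on it with more than 3 N (all of step 2 and z of tube_mid in the frame of bore between 0.003 and 0.012 m and horizontal distance between tube_mid and bore below 0.006 m and angle between tube_mid's own z axis and vertical below 0.14 rad and contact force between each of the fingers, the arm and open_tube below 0.2 N); the arm keeps its last pose, push and grip.
It fails at once if the shutter is opened clearly beyond three quarters (over 50 mm) (value of joint shutter above 0.05 m).
It fails at once if a capped tube is disturbed (moved over 20 mm) (distance of capped_a from where it was at the start of the episode above 0.02 m).
It fails at once if a capped tube is disturbed (moved over 20 mm) (distance of capped_b from where it was at the start of the episode above 0.02 m).
It fails at once if the small bottle is disturbed (moved over 20 mm) (distance of dropper from where it was at the start of the episode above 0.02 m).
It fails at once if the jar is disturbed (moved over 20 mm) (distance of jar from where it was at the start of the episode above 0.02 m).
It also fails if it takes over 54 s, if anything falls off the work surface, if the arm or the gripper's body presses on something with over 40 N, if the wrist force passes 120 N, or if a joint passes its speed limit or range.

## Working session

There is one attempt and no reset: what is moved stays moved. The work goes in short steps, Python scripts to look and compute and a shell command to move; the robot and the scene stay as the last step left them, time stands still between calls to the robot, and variables do not carry over. Pictures are saved under pics/ and viewed, at most 10 in all, crops included, and the job is handed in when it is done.

```bash
mkdir -p pics; ls; cat > h.py <<'E'
import numpy as np, cv2
from plant import observe, imaging, r
def K(c):
    f=200/np.tan(np.radians(c["fov_y"])/2); return f
def pt(c,u,v,z):
    f=K(c); d=np.array([(u-c["cx"])/f,(v-c["cy"])/f]); s=d.copy()
    for _ in range(30): s=d/(1+c["k1"]*(s@s))
    R=np.array(c["rotation"]).reshape(3,3); e=np.array(c["eye"])
    w=R@np.array([s[0],-s[1],-1]); return e+w*(z-e[2])/w[2]
def px(c,p):
    R=np.array(c["rotation"]).reshape(3,3); q=R.T@(np.array(p)-np.array(c["eye"]))
    s=np.array([q[0],-q[1]])/-q[2]; s=s*(1+c["k1"]*(s@s)); return s*K(c)+[c["cx"],c["cy"]]
def shot(n,fn=None):
    c=imaging.read_camera(n)
    if fn: cv2.imwrite("pics/"+fn,c["color"][:,:,::-1])
    return c
E
python3 - <<'E'
from h import *
import pickle
np.set_printoptions(precision=4,suppress=True)
a=shot("top","top0.png");b=shot("side","side0.png")
pickle.dump((a,b),open("c0.pkl","wb"))
for c in(a,b): print(c["eye"],c["rotation"],c["fov_y"],c["k1"],c["cx"],c["cy"])
print(observe())
E
```

```text
pics
[0.478  0.0071 1.2882] [ 0.7088  0.0291 -0.0462 -0.7033] 44.30062339316496 -0.012712469941805934 310.8787695542089 206.58508265116205
[0.5747 0.7032 0.6044] [-0.0344 -0.014   0.4486  0.893 ] 49.659065313719694 -0.07915964618691938 322.78546510882245 198.42419998728303
{'time': 0.1, 'qpos': array([-1.4765,  0.2074,  1.5428, -0.    ,  1.3935, -0.1505]), 'joint_vel': array([-0.0009, -0.0014, -0.0027,  0.0003,  0.0003,  0.0016]), 'joint_efforts': array([ -0.0005, -37.1866, -28.2296,   0.07  ,   0.0311,  -0.0001]), 'ee_pos': array([ 0.1393, -0.5573,  0.3016]), 'ee_rot': array([-0.0011,  0.9925,  0.1221,  0.    ]), 'contact_force': array([-0.5378,  0.3928,  1.0339]), 'moment': array([ 0.0578, -0.0187,  0.0405]), 'gripper_force': 0.0, 'finger_gap': 0.09420559398552186}
```

Rotation is a quaternion; I'll fix the helper.

```bash
sed -i 's/np.array(c\["rotation"\]).reshape(3,3)/Q(c["rotation"])/; 1a from scipy.spatial.transform import Rotation\ndef Q(q): return Rotation.from_quat(np.roll(q,-1)).as_matrix()' h.py
```

```text
(no output)
```

View pics/top0.png

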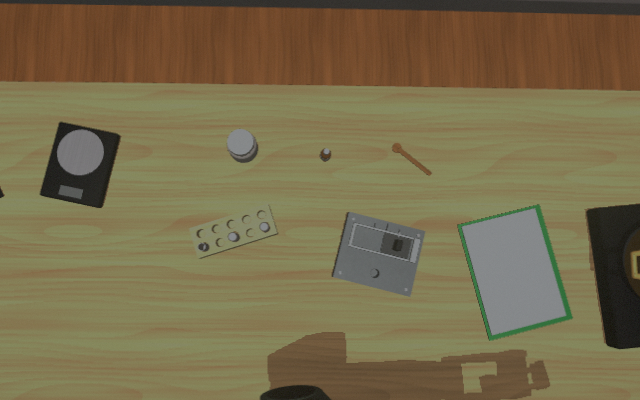

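View pics/side0.png

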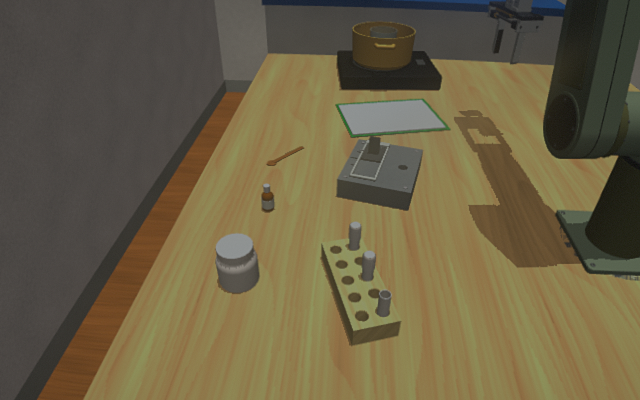

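The top view shows the open tube (dark mouth) at about (203,247) and capped tubes at (233,237) and (264,227). The stand is around (379,254), with its bore at (375,273) and the tab at about (399,244). The side view confirms the nearest tube (385,295) is the open one.

```bash
python3 - <<'E'
from h import *
import pickle
np.set_printoptions(precision=4,suppress=True)
a,b=pickle.load(open("c0.pkl","rb"))
z=lambda im,x,y,w,h,s:cv2.resize(im[y:y+h,x:x+w,::-1],None,fx=s,fy=s,interpolation=cv2.INTER_CUBIC)
A=z(a["color"],180,200,100,65,4);B=z(a["color"],325,205,105,95,4)
C=z(b["color"],310,210,100,130,4) if 0 else z(b["color"],340,270,75,65,5)
o=np.zeros((600,800,3),np.uint8)
o[:260,:400]=A;o[:380,380+0:800]=cv2.resize(B,(420,380));o[270:595,:375]=C
cv2.imwrite("pics/z.png",o)
for n,u,v,h in[("tube",203,247,.082),("bore",375,273,.05),("tab",399,244,.097),("c1",347,212,.05),("c2",424,232,.05),("c3",411,295,.05),("c4",333,278,.05),("rackA",190,229,.04),("rackB",270,206,.04),("cap",233,237,.094),("cap2",264,227,.094)]:
    print(n,pt(a,u,v,h))
E
```

```text
tube [0.5056 0.2406 0.082 ]
bore [ 0.4444 -0.1844  0.05  ]
tab [ 0.5159 -0.2362  0.097 ]
c1 [ 0.5975 -0.1142  0.05  ]
c2 [ 0.5483 -0.31    0.05  ]
c3 [ 0.3903 -0.2745  0.05  ]
c4 [ 0.4314 -0.079   0.05  ]
rackA [0.5517 0.2828 0.04  ]
rackB [0.6121 0.0816 0.04  ]
cap [0.53   0.1667 0.094 ]
cap2 [0.5548 0.0922 0.094 ]
```

View pics/z.png

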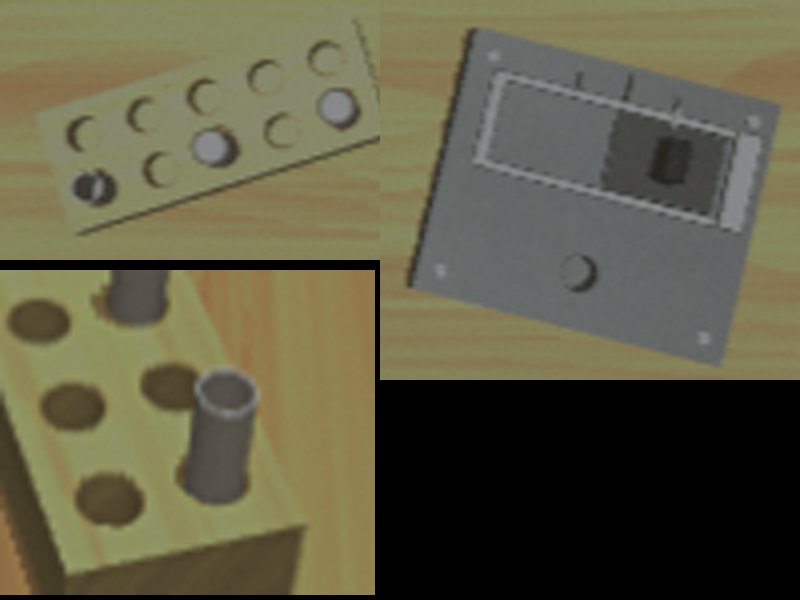

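The zoom confirms the open mouth at the rack's image-left end. The stand's bore is at about (374.3,273), the shutter is shut at the first mark, and it opens towards image-left (+y). The stand's yaw is about -12.7° and the rack's about +18.3°. I turn the tool first, so the fingers close across the rack.

```bash
python3 -m creep '[{"grip":1,"delta_pos":[0,0,0],"turn":-0.17},{"grip":1,"delta_pos":[0,0,0],"turn":-0.17},{"grip":1,"delta_pos":[0,0,0],"turn":-0.17},{"grip":1,"delta_pos":[0,0,0],"turn":-0.17},{"grip":1,"delta_pos":[0,0,0],"turn":-0.17},{"grip":1,"delta_pos":[0,0,0],"turn":-0.17},{"grip":1,"delta_pos":[0,0,0],"turn":-0.17},{"grip":1,"delta_pos":[0,0,0],"turn":-0.17},{"grip":1,"delta_pos":[0,0,0],"turn":-0.17},{"grip":1,"delta_pos":[0,0,0],"turn":-0.042}]'
cat >> h.py <<'E'
def go(x,y,z=None):
    "shares of 120 mm along the tool axes to bring TCP to x,y,z"
    s=observe(); R=Q(s["ee_rot"]); p=s["ee_pos"]
    yaw=np.degrees(np.arctan2(R[1,0],R[0,0]))
    d=R.T@(np.array([x,y,p[2] if z is None else z])-p)
    print("t",round(s["time"],2),"p",p.round(4),"yaw",yaw.round(2),"go",(d/.12).round(3),"q",s["qpos"].round(2))
E
python3 -c "
from h import *
go(.505,.2415)"
```

```text
time: 1.35
ee_pos: [0.1393, -0.5575, 0.302]
ee_rot: [-0.0, 0.584, 0.811, 0.001]
contact_force: [0.7, 0.1, 0.1]
finger_gap: 0.0938
gripper_force: 0.0
t 1.35 p [ 0.1393 -0.5575  0.302 ] yaw 108.47 go [5.35  5.    0.008] q [-1.48  0.21  1.54 -0.    1.39 -1.8 ]
```

```bash
python3 -m creep '[{"grip":1,"delta_pos":[0.15,0.3,0],"turn":0},{"grip":1,"delta_pos":[0.2,0.4,0],"turn":0},{"grip":1,"delta_pos":[0.2,0.45,0],"turn":0},{"grip":1,"delta_pos":[0.2,0.45,0],"turn":0},{"grip":1,"delta_pos":[0.25,0.4,0],"turn":0},{"grip":1,"delta_pos":[0.3,0.4,0],"turn":0},{"grip":1,"delta_pos":[0.35,0.35,0],"turn":0},{"grip":1,"delta_pos":[0.35,0.35,0],"turn":0},{"grip":1,"delta_pos":[0.35,0.35,0],"turn":0},{"grip":1,"delta_pos":[0.35,0.35,0],"turn":0}]' >/dev/null
python3 -m creep '[{"grip":1,"delta_pos":[0.35,0.3,0],"turn":0},{"grip":1,"delta_pos":[0.35,0.3,0],"turn":0},{"grip":1,"delta_pos":[0.4,0.25,0],"turn":0},{"grip":1,"delta_pos":[0.4,0.2,0],"turn":0},{"grip":1,"delta_pos":[0.4,0.1,0],"turn":0},{"grip":1,"delta_pos":[0.35,0.05,0],"turn":0},{"grip":1,"delta_pos":[0.25,0,0],"turn":0},{"grip":1,"delta_pos":[0.1,0,0],"turn":0},{"grip":1,"delta_pos":[0,0,0],"turn":0}]'
python3 -c "
from h import *
go(.505,.2415)
c=shot('wrist','w1.png');print(c['eye'],c['rotation'],px(c,[.505,.2415,.082]),px(c,[.505,.2415,.04]))"
```

```text
time: 3.72
ee_pos: [0.5084, 0.2347, 0.3023]
ee_rot: [-0.0, 0.585, 0.811, -0.0]
contact_force: [0.3, -0.5, 0.2]
finger_gap: 0.0937
gripper_force: 0.0
t 3.73 p [0.5084 0.2347 0.3023] yaw 108.41 go [ 0.062 -0.009 -0.   ] q [ 0.28  0.18  1.58 -0.    1.39 -0.04]
[0.48630288 0.30225857 0.38533636] [ 0.97953305 -0.1223782  -0.01939437  0.15862672] [315.42362947 187.8561247 ] [315.57948174 180.76187258]
```

View pics/w1.png

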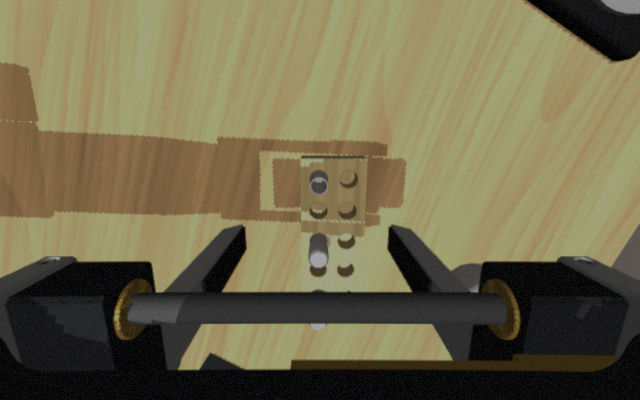

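The wrist view shows the open tube's mouth at about (318.5,184), 3 to 4 px from the prediction, with the fingers straddling it. I'll get the world point, checking it against the side view too.

```bash
python3 - <<'E'
from h import *
import pickle
a,b=pickle.load(open("c0.pkl","rb"))
w=cv2.imread("pics/w1.png")
cv2.imwrite("pics/w1z.png",cv2.resize(w[150:225,290:380],None,fx=7,fy=7,interpolation=cv2.INTER_CUBIC))
print("top",pt(a,202.5,247,.082),"side",pt(b,340+226/5,270+(390-270)/5,.082))
c=imaging.read_camera("wrist");print(pt(c,318.5,184,.082))
# rack far row check: bores in wrist view
print(K(c))
E
```

```text
top [0.50557558 0.2418186  0.082     ] side [0.50734839 0.24562756 0.082     ]
[0.50720066 0.24585755 0.082     ]
288.2937943083778
```

View pics/w1z.png

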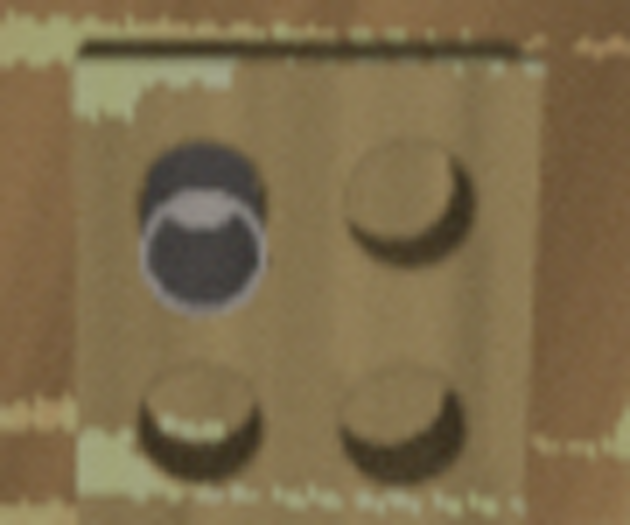

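The zoom puts the mouth's centre at (319.1,186). All three views agree within about 4 mm on (0.507,0.244).

```bash
python3 -c "
from h import *
c=imaging.read_camera('wrist');print(pt(c,319.1,186,.082));go(.507,.244,.145)"
```

```text
[0.50874642 0.2436385  0.082     ]
t 3.88 p [0.509  0.2336 0.3026] yaw 108.27 go [0.088 0.011 1.313] q [ 0.28  0.18  1.58 -0.    1.39 -0.04]
```

```bash
python3 -m creep '[{"grip":1,"delta_pos":[0.088,0.015,0.2],"turn":0},{"grip":1,"delta_pos":[0,0,0.35],"turn":0},{"grip":1,"delta_pos":[0,0,0.35],"turn":0},{"grip":1,"delta_pos":[0,0,0.25],"turn":0},{"grip":1,"delta_pos":[0,0,0.16],"turn":0},{"grip":-1,"delta_pos":[0,0,0],"turn":0},{"grip":-1,"delta_pos":[0,0,0],"turn":0},{"grip":-1,"delta_pos":[0,0,0],"turn":0},{"grip":-1,"delta_pos":[0,0,0],"turn":0},{"grip":-1,"delta_pos":[0,0,0],"turn":0}]'; python3 -m creep '[{"grip":-1,"delta_pos":[0,0,0],"turn":0},{"grip":-1,"delta_pos":[0,0,0],"turn":0}]'
```

```text
time: 5.12
ee_pos: [0.5073, 0.2454, 0.146]
ee_rot: [0.0, 0.585, 0.811, 0.0]
contact_force: [-0.3, -0.6, 0.2]
finger_gap: 0.0478
gripper_force: 0.0
time: 5.38
ee_pos: [0.507, 0.2453, 0.1454]
ee_rot: [-0.0, 0.585, 0.811, -0.0]
contact_force: [-0.0, -0.5, -0.7]
finger_gap: 0.0274
gripper_force: 0.0
```

```bash
python3 -m creep '[{"grip":-1,"delta_pos":[0,0,0],"turn":0},{"grip":-1,"delta_pos":[0,0,0],"turn":0},{"grip":-1,"delta_pos":[0,0,0],"turn":0}]'; python3 -m creep '[{"grip":-1,"delta_pos":[0,0,-0.1],"turn":0},{"grip":-1,"delta_pos":[0,0,-0.2],"turn":0},{"grip":-1,"delta_pos":[0,0,-0.3],"turn":0},{"grip":-1,"delta_pos":[0,0,-0.2],"turn":0},{"grip":-1,"delta_pos":[0,0,-0.1],"turn":0.0},{"grip":-1,"delta_pos":[0,0,0],"turn":0.17},{"grip":-1,"delta_pos":[0,0,0],"turn":0.17},{"grip":-1,"delta_pos":[0,0,0],"turn":0.17}]'
python3 -c "
from h import *
go(.4435,-.184)"
```

```text
time: 5.75
ee_pos: [0.507, 0.2452, 0.1454]
ee_rot: [-0.0, 0.585, 0.811, -0.0]
contact_force: [0.2, 0.0, 0.1]
finger_gap: 0.0195
gripper_force: 30.0
time: 6.75
ee_pos: [0.5066, 0.2451, 0.2531]
ee_rot: [-0.0, 0.78, 0.625, -0.001]
contact_force: [-0.2, 0.6, 0.4]
finger_gap: 0.0194
gripper_force: 30.0
t 6.75 p [0.5066 0.2451 0.2531] yaw 77.41 go [-3.605e+00  2.660e-01  2.000e-03] q [ 0.3   0.23  1.62 -0.    1.29  0.52]
```

Gripped (19.5 mm, 30 N) and lifted. Now over the bore.

```bash
python3 -m creep '[{"grip":-1,"delta_pos":[-0.2,0.03,0],"turn":0},{"grip":-1,"delta_pos":[-0.4,0.04,0],"turn":0},{"grip":-1,"delta_pos":[-0.5,0.04,0],"turn":0},{"grip":-1,"delta_pos":[-0.5,0.04,0],"turn":0},{"grip":-1,"delta_pos":[-0.5,0.03,0],"turn":0},{"grip":-1,"delta_pos":[-0.5,0.03,0],"turn":0},{"grip":-1,"delta_pos":[-0.5,0.03,0],"turn":0},{"grip":-1,"delta_pos":[-0.35,0.03,0],"turn":0},{"grip":-1,"delta_pos":[-0.15,0,0],"turn":0},{"grip":-1,"delta_pos":[0,0,0],"turn":0}]'
python3 - <<'E'
from h import *
go(.4435,-.184)
c=shot('wrist','w2.png');print(px(c,[.4435,-.184,.05]),c["eye"])
c=shot('side','s2.png');print(px(c,[.4435,-.184,.05]))
c=shot('top','t2.png')
a=cv2.imread("pics/w2.png")[60:360,120:520];b=cv2.imread("pics/s2.png")[90:240,330:430]
o=np.zeros((600,800,3),np.uint8);o[:300,:400]=a;o[:600,400:]=cv2.resize(b,(400,600),interpolation=cv2.INTER_CUBIC)
o[300:,:400]=cv2.resize(cv2.imread("pics/t2.png")[205:299,325:430],(400,300))
cv2.imwrite("pics/m2.png",o)
E
```

```text
time: 8.0
ee_pos: [0.4467, -0.184, 0.2532]
ee_rot: [-0.001, 0.779, 0.627, 0.0]
contact_force: [0.4, 0.6, -0.4]
finger_gap: 0.0193
gripper_force: 30.0
t 8.0 p [ 0.4467 -0.184   0.2532] yaw 77.64 go [-0.006 -0.026  0.   ] q [-0.57  0.06  1.82  0.    1.27 -0.35]
[313.4717778  199.51519138] [ 0.46223335 -0.11462186  0.33627734]
[403.29114251 166.33723179]
```

View pics/m2.png

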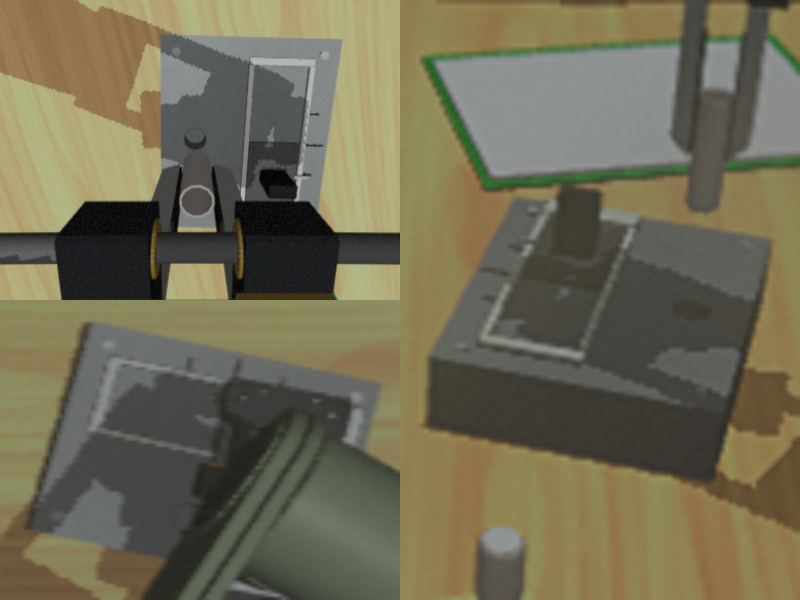

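The wrist view shows the bore at about (315,197), with the held tube's mouth at (316,261) and the tube upright. In the side view the bore is at about (402.8,167.3). I compare tube and bore positions in each view.

```bash
python3 - <<'E'
from h import *
np.set_printoptions(precision=4,suppress=True)
w=imaging.read_camera('wrist');s=imaging.read_camera('side')
zt=.082+.2532-.1454
print("wrist bore",pt(w,315,197,.05),"tube top",pt(w,316,261,zt))
print("side bore",pt(s,330+691/4,90+309/4,.05),"tube top",pt(s,330+715/4,90+98/4,zt),"foot",pt(s,330+702/4,90+203/4,zt-.07))
print(px(w,[.4467,-.184,zt]),px(w,[.4467,-.184,zt-.07]),px(s,[.4467,-.184,zt]))
E
```

```text
wrist bore [ 0.446  -0.1801  0.05  ] tube top [ 0.4468 -0.183   0.1898]
side bore [ 0.2003 -0.2018  0.05  ] tube top [ 0.2213 -0.2005  0.1898] foot [ 0.2096 -0.207   0.1198]
[316.1512 262.6644] [316.3432 222.2598] [409.0034 112.8862]
```

```bash
python3 - <<'E'
from h import *
np.set_printoptions(precision=4,suppress=True)
s=imaging.read_camera('side')
zt=.082+.2532-.1454
print("side bore",pt(s,330+291/4,90+309/4,.05),"tube top",pt(s,330+315/4,90+98/4,zt),"foot",pt(s,330+302/4,90+203/4,zt-.07))
go(.4445,-.182)
E
```

```text
side bore [ 0.4451 -0.1798  0.05  ] tube top [ 0.448  -0.1757  0.1898] foot [ 0.4464 -0.1837  0.1198]
t 8.3 p [ 0.4473 -0.1825  0.2534] yaw 77.87 go [-0.001 -0.023  0.   ] q [-0.57  0.06  1.82  0.    1.27 -0.36]
```

Bore target is (0.4455,-0.1805). Descend to just above it and look.

```bash
python3 -m creep '[{"grip":-1,"delta_pos":[0.02,-0.017,0.1],"turn":0},{"grip":-1,"delta_pos":[0,0,0.15],"turn":0},{"grip":-1,"delta_pos":[0,0,0.15],"turn":0},{"grip":-1,"delta_pos":[0,0,0.1],"turn":0},{"grip":-1,"delta_pos":[0,0,0.03],"turn":0},{"grip":-1,"delta_pos":[0,0,0],"turn":0}]'
python3 - <<'E'
from h import *
go(.4455,-.1805)
c=shot('wrist','w3.png');print(px(c,[.4455,-.1805,.05]))
c=shot('side','s3.png');print(px(c,[.4455,-.1805,.05]))
a=cv2.imread("pics/w3.png")[130:280,240:390];b=cv2.imread("pics/s3.png")[100:200,350:450]
o=np.zeros((400,800,3),np.uint8);o[:,:400]=cv2.resize(a,(400,400),interpolation=cv2.INTER_CUBIC);o[:,400:]=cv2.resize(b,(400,400),interpolation=cv2.INTER_CUBIC)
cv2.imwrite("pics/m3.png",o)
E
```

```text
time: 9.05
ee_pos: [0.4456, -0.1809, 0.1898]
ee_rot: [-0.0, 0.779, 0.628, -0.0]
contact_force: [-0.3, 0.9, -0.9]
finger_gap: 0.0192
gripper_force: 30.0
t 9.05 p [ 0.4456 -0.1809  0.1898] yaw 77.75 go [ 0.003 -0.002  0.   ] q [-0.57  0.14  1.88  0.    1.13 -0.35]
[316.06517624 217.087675  ]
[402.56516882 167.08110211]
```

View pics/m3.png

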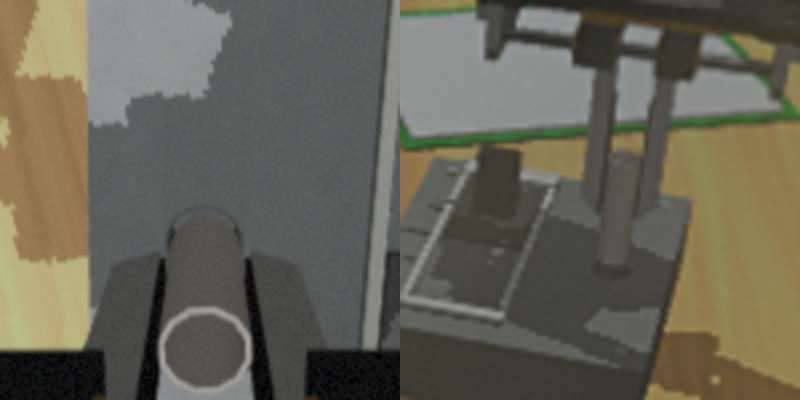

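The foot sits centred over the bore in both views: the bore's rim arc shows evenly around the foot in the wrist crop, and the foot is on the dark hole in the side crop at about (611,268). I insert gently.

```bash
python3 -m creep '[{"grip":-1,"delta_pos":[0.003,-0.002,0.04],"turn":0},{"grip":-1,"delta_pos":[0,0,0.04],"turn":0},{"grip":-1,"delta_pos":[0,0,0.04],"turn":0},{"grip":-1,"delta_pos":[0,0,0],"turn":0}]'; python3 -m creep '[{"grip":-1,"delta_pos":[0,0,0.05],"turn":0},{"grip":-1,"delta_pos":[0,0,0.05],"turn":0},{"grip":-1,"delta_pos":[0,0,0.03],"turn":0},{"grip":-1,"delta_pos":[0,0,0],"turn":0}]'
```

```text
time: 9.65
ee_pos: [0.4452, -0.1812, 0.175]
ee_rot: [0.0, 0.779, 0.628, -0.001]
contact_force: [-1.1, -3.4, -2.9]
finger_gap: 0.0193
gripper_force: 30.0
time: 10.15
ee_pos: [0.4454, -0.1813, 0.1595]
ee_rot: [0.001, 0.778, 0.628, -0.001]
contact_force: [-1.7, -5.7, -0.5]
finger_gap: 0.0193
gripper_force: 30.0
```

```bash
python3 -m creep '[{"grip":-1,"delta_pos":[-0.007,0,0.02],"turn":0},{"grip":-1,"delta_pos":[0,0,0.015],"turn":0},{"grip":-1,"delta_pos":[0,0,0],"turn":0}]'
```

```text
time: 10.52
ee_pos: [0.4453, -0.1816, 0.1554]
ee_rot: [0.0, 0.779, 0.628, 0.0]
contact_force: [-0.6, -4.7, -0.3]
finger_gap: 0.0189
gripper_force: 30.0
```

```bash
python3 -m creep '[{"grip":-1,"delta_pos":[-0.007,0,0.012],"turn":0},{"grip":-1,"delta_pos":[0,0,0],"turn":0}]';python3 -m creep '[{"grip":-1,"delta_pos":[0,0,0.012],"turn":0},{"grip":-1,"delta_pos":[0,0,0],"turn":0}]'
```

```text
time: 10.78
ee_pos: [0.4454, -0.182, 0.1553]
ee_rot: [-0.0, 0.779, 0.628, 0.0]
contact_force: [-2.8, -1.1, 8.5]
finger_gap: 0.0193
gripper_force: 30.0
time: 11.02
ee_pos: [0.4456, -0.1821, 0.1552]
ee_rot: [-0.0, 0.778, 0.628, 0.0]
contact_force: [-5.2, 0.2, 18.9]
finger_gap: 0.0191
gripper_force: 30.0
```

Bottomed (19 N upward at the expected height). Release and rise.

```bash
python3 -m creep '[{"grip":-1,"delta_pos":[0,0,-0.018],"turn":0},{"grip":-0.2,"delta_pos":[0,0,0],"turn":0},{"grip":-0.2,"delta_pos":[0,0,0],"turn":0},{"grip":-0.2,"delta_pos":[0,0,0],"turn":0},{"grip":-0.2,"delta_pos":[0,0,-0.05],"turn":0},{"grip":-0.2,"delta_pos":[0,0,-0.2],"turn":0},{"grip":-0.2,"delta_pos":[0,0,-0.3],"turn":0},{"grip":-0.2,"delta_pos":[0,0,-0.3],"turn":0},{"grip":-0.2,"delta_pos":[0,0,-0.1],"turn":0},{"grip":-0.2,"delta_pos":[0,0,0],"turn":0}]'
python3 - <<'E'
from h import *
go(.4455,-.1815)
c=shot('wrist','w4.png');print(px(c,[.4455,-.1815,.092]))
ax=np.array([.9755,-.22]);tab=np.array([.4455,-.1815])+.08*ax
print(tab,px(c,[*tab,.097]))
b=shot('side','s4.png');print(px(b,[*tab,.097]))
a=c["color"][130:330,240:440,::-1];b=b["color"][100:200,340:440,::-1]
o=np.zeros((400,800,3),np.uint8);o[:,:400]=cv2.resize(a,(400,400),interpolation=cv2.INTER_CUBIC);o[:,400:]=cv2.resize(b,(400,400),interpolation=cv2.INTER_CUBIC)
cv2.imwrite("pics/m4.png",o)
E
```

```text
time: 12.28
ee_pos: [0.4453, -0.1824, 0.2694]
ee_rot: [0.001, 0.779, 0.628, 0.0]
contact_force: [0.4, -0.3, -0.9]
finger_gap: 0.0373
gripper_force: 0.0
t 12.28 p [ 0.4453 -0.1824  0.2694] yaw 77.74 go [ 0.008  0.    -0.   ] q [-0.57  0.04  1.8   0.    1.3  -0.36]
[316.09655218 204.31649368]
[ 0.52354 -0.1991 ] [403.22739786 206.35964131]
[371.18690976 144.59638058]
```

View pics/m4.png

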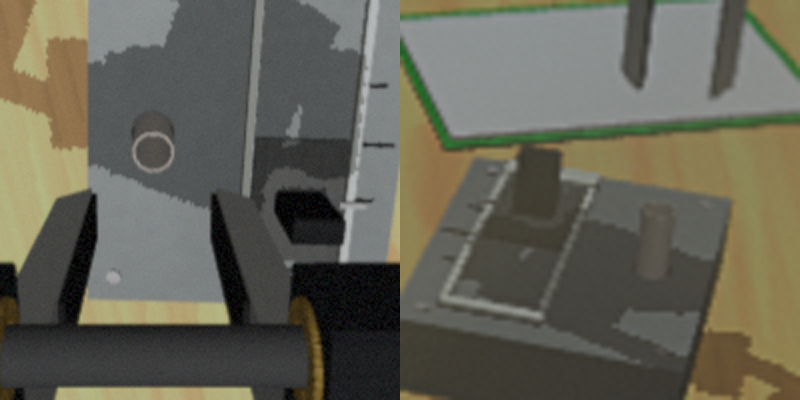

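The tube stands home in the bore, upright (side crop at about (655,240)), and the shutter is still shut. The tab top's centre is at about (397.5,245) in the wrist image and (375,137.5) in the side image.

```bash
python3 - <<'E'
from h import *
np.set_printoptions(precision=4,suppress=True)
w=imaging.read_camera('wrist');s=imaging.read_camera('side')
print(pt(w,397.5,245,.097),pt(s,375,137.5,.097))
ax=np.array([.9767,-.2147]);ay=np.array([.2147,.9767]);b=np.array([.4455,-.1815])
for p in (pt(w,397.5,245,.097),pt(s,375,137.5,.097),np.array([.517,-.233,0])): print((p[:2]-b)@ax,(p[:2]-b)@ay)
for d in(-.035,-.038,-.04): print(b+.08*ax+d*ay)
E
```

```text
[ 0.5108 -0.2337  0.097 ] [ 0.5137 -0.235   0.097 ]
0.07499240550533241 -0.03696071299248172
0.07804580716092778 -0.03760199837591779
0.08089110000000001 -0.034949000000000015
[ 0.5161 -0.2329]
[ 0.5155 -0.2358]
[ 0.515  -0.2377]
```

```bash
python3 -m creep '[{"grip":0,"delta_pos":[0,0,0],"turn":0.17},{"grip":0,"delta_pos":[0,0,0],"turn":0.17},{"grip":0,"delta_pos":[0,0,0],"turn":0.17},{"grip":0,"delta_pos":[0,0,0],"turn":0.17},{"grip":0,"delta_pos":[0,0,0],"turn":0.17},{"grip":0,"delta_pos":[0,0,0],"turn":0.17},{"grip":0,"delta_pos":[0,0,0],"turn":0.17},{"grip":0,"delta_pos":[0,0,0],"turn":0.17},{"grip":0,"delta_pos":[0,0,0],"turn":0.14},{"grip":0,"delta_pos":[0,0,0],"turn":0}]'
python3 -c "
from h import *
go(.5155,-.235,.160)"
```

```text
time: 13.72
ee_pos: [0.4445, -0.1819, 0.2677]
ee_rot: [-0.001, 0.994, -0.106, -0.001]
contact_force: [0.1, -0.4, 1.0]
finger_gap: 0.0474
gripper_force: 0.0
t 13.72 p [ 0.4445 -0.1819  0.2677] yaw -12.16 go [0.673 0.309 0.895] q [-0.57  0.04  1.81  0.    1.3   1.21]
```

```bash
python3 -m creep '[{"grip":0,"delta_pos":[0.25,0.12,0],"turn":0},{"grip":0,"delta_pos":[0.3,0.15,0],"turn":0},{"grip":0,"delta_pos":[0.12,0.04,0.1],"turn":0},{"grip":0,"delta_pos":[0,0,0.2],"turn":0},{"grip":0,"delta_pos":[0,0,0.12],"turn":0},{"grip":0,"delta_pos":[0,0,0],"turn":0}]'
python3 - <<'E'
from h import *
go(.5155,-.235,.160)
w=shot('wrist','w5.png');print(px(w,[.5155,-.235,.097]))
b=shot('side','s5.png')
a=w["color"][130:330,220:420,::-1];b=b["color"][90:190,320:420,::-1]
o=np.zeros((400,800,3),np.uint8);o[:,:400]=cv2.resize(a,(400,400),interpolation=cv2.INTER_CUBIC);o[:,400:]=cv2.resize(b,(400,400),interpolation=cv2.INTER_CUBIC)
cv2.imwrite("pics/m5.png",o)
E
```

```text
time: 14.48
ee_pos: [0.5146, -0.2349, 0.2166]
ee_rot: [-0.001, 0.994, -0.106, -0.002]
contact_force: [-0.1, -1.2, 0.9]
finger_gap: 0.0468
gripper_force: 0.0
t 14.47 p [ 0.5146 -0.2349  0.2166] yaw -12.19 go [ 0.01  -0.     0.471] q [-0.58  0.27  1.65  0.    1.23  1.2 ]
[316.79897594 224.23034109]
```

View pics/m5.png

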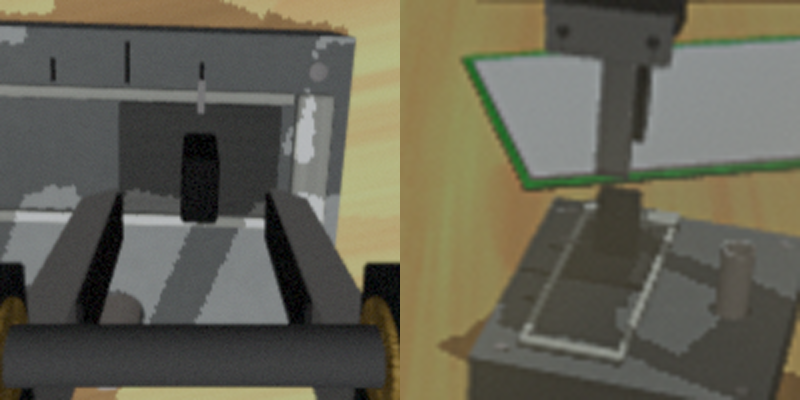

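The tab's top-face centre is at about px (320,224.5), against a predicted (316.8,224.2), so it lies about 2 mm towards tool +y. The tube stands clear. Correct, descend, pinch.

```bash
python3 -m creep '[{"grip":0,"delta_pos":[0.005,0.018,0.12],"turn":0},{"grip":0,"delta_pos":[0,0,0.2],"turn":0},{"grip":0,"delta_pos":[0,0,0.15],"turn":0},{"grip":0,"delta_pos":[0,0,0],"turn":0},{"grip":-1,"delta_pos":[0,0,0],"turn":0},{"grip":-1,"delta_pos":[0,0,0],"turn":0},{"grip":-1,"delta_pos":[0,0,0],"turn":0},{"grip":-1,"delta_pos":[0,0,0],"turn":0},{"grip":-1,"delta_pos":[0,0,0],"turn":0},{"grip":-1,"delta_pos":[0,0,0],"turn":0}]'
```

```text
time: 15.82
ee_pos: [0.5163, -0.2375, 0.1627]
ee_rot: [-0.0, 0.994, -0.107, 0.001]
contact_force: [0.4, 3.4, 4.3]
finger_gap: 0.0138
gripper_force: 30.0
```

Pinched at 13.8 mm. Pull open slowly.

```bash
python3 -m creep '[{"grip":-1,"delta_pos":[0,-0.03,0],"turn":0},{"grip":-1,"delta_pos":[0,-0.04,0],"turn":0},{"grip":-1,"delta_pos":[0,-0.05,0],"turn":0},{"grip":-1,"delta_pos":[0,-0.05,0],"turn":0},{"grip":-1,"delta_pos":[0,-0.05,0],"turn":0},{"grip":-1,"delta_pos":[0,-0.03,0],"turn":0},{"grip":-1,"delta_pos":[0,-0.015,0],"turn":0},{"grip":-1,"delta_pos":[0,0,0],"turn":0},{"grip":-1,"delta_pos":[0,0,0],"turn":0}]'
python3 - <<'E'
from h import *
go(.5163+.213*.032,-.2375+.977*.032)
w=shot('wrist','w6.png');b=shot('side','s6.png')
a=w["color"][130:330,220:420,::-1];b=b["color"][90:190,320:420,::-1]
o=np.zeros((400,800,3),np.uint8);o[:,:400]=cv2.resize(a,(400,400),interpolation=cv2.INTER_CUBIC);o[:,400:]=cv2.resize(b,(400,400),interpolation=cv2.INTER_CUBIC)
cv2.imwrite("pics/m6.png",o)
E
```

```text
time: 16.95
ee_pos: [0.5233, -0.2082, 0.1628]
ee_rot: [0.002, 0.994, -0.107, 0.001]
contact_force: [0.6, -6.9, 2.9]
finger_gap: 0.0139
gripper_force: 30.0
t 16.95 p [ 0.5233 -0.2082  0.1628] yaw -12.24 go [-0.005 -0.016 -0.   ] q [-0.53  0.33  1.69 -0.    1.11  1.25]
```

View pics/m6.png

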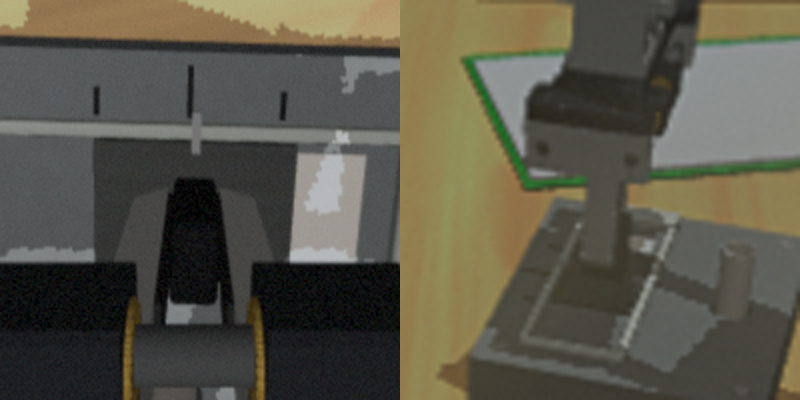

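The pointer (196) is 6 px short of the half mark (190), at about 94 px per 32 mm, so the opening is about 30 mm. The tube still stands. Nudge 2 mm and hold.

```bash
python3 -m creep '[{"grip":-1,"delta_pos":[0,-0.016,0],"turn":0},{"grip":-1,"delta_pos":[0,0,0],"turn":0},{"grip":-1,"delta_pos":[0,0,0],"turn":0},{"grip":-1,"delta_pos":[0,0,0],"turn":0},{"grip":-1,"delta_pos":[0,0,0],"turn":0},{"grip":-1,"delta_pos":[0,0,0],"turn":0},{"grip":-1,"delta_pos":[0,0,0],"turn":0},{"grip":-1,"delta_pos":[0,0,0],"turn":0},{"grip":-1,"delta_pos":[0,0,0],"turn":0},{"grip":-1,"delta_pos":[0,0,0],"turn":0}]' && python3 -c "
from plant import r
print(r.job_done())"
```

```text
time: 18.3
ee_pos: [0.5238, -0.2065, 0.1628]
ee_rot: [0.002, 0.994, -0.107, 0.001]
contact_force: [-0.7, -7.0, 3.1]
finger_gap: 0.014
gripper_force: 30.0
the job is handed in; nothing more can be done
None
```

The job is handed in at 18.3 s, with no verdict returned: the open tube stands home in the stand's bore, let go while the shutter was shut, and the gripper is holding the shutter at about half travel (roughly 32 mm, 7 N).

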